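Start the honey extractor from its control board

ROBOT

A 6-joint arm with a two-finger parallel gripper is mounted at the origin on the work surface. World frame = base frame: x ahead of the robot, y to its left, z up, the work surface at z = 0. Lengths are in m, angles in degrees, forces in N, time in s.
With the tool pointing down it reaches from about 0.4 to 0.825 m from the base axis. Payload 7 kg.
Tool frame: the origin (TCP) lies on the centre line of the jaws, within the pads' length; the fingertips stand 11 mm ahead of it and the grasp point (between the pads) lies 8 mm behind it; z points along the fingers, y is the direction in which the jaws open and shut (so a half turn about z gives the same grasp; the last joint's range is limited). The gripper opens to 88 mm and grips with 3 to 60 N. Pads are 19 mm wide; open, the fingers measure 130 mm over their backs; the gripper's body (78 mm by 193 mm) begins 47 mm behind the grasp point.
Start: joints at [86.35, 20.546, 0.682, 0, -70.136, -16.507], TCP at [0.233, 0.634, 0.238] pointing down, gripper open.
Joint ranges: [-176.03, 176.03], [-82.01, 121.73], [-58.28, 71.71], [-173.87, 95.51], [-174.79, -0.11], [-173.66, 173.66]. Speed limits (degrees/s): [136.94, 136.94, 172.46, 180, 180, 180].

INTERFACE

Orientations are given as [roll, pitch, yaw] about the fixed x, y, z axes, in that order (R = Rz(yaw) Ry(pitch) Rx(roll)).
In Python, from plant import ctrl, cams, order gives the robot as it stands.
- The arm moves only by the tool jog_arm, never from a script. Its argument "motion" is a list of rows, each an object with "offset": the shift along the tool's x, y, z in mm, a list of three; "roll": the turn about the tool's z in rad; "hand": the finger opening in mm, from 0 to 87.6. A call has 1 to 20 rows; each row is the pose to reach, as a shift and turn from the pose commanded when the call began, along the tool's axes at that moment; what a row does not reach only later rows make up. A row lasts 1/12 s, in which the tool goes at most 41.7 mm and 7.16 degrees, less where a joint would pass 70% of its speed; a pose out of reach is approached as far as the arm can. A call with a gripper value outside its range is refused whole. The fingers move at their own pace and stop on an object; the grip force is fixed at half the most. Time passes only in rows, so rows that repeat a pose let the fingers close. It gives the time, the measured TCP pose, the force and the opening at its end, in the units of the state.
- ctrl.get_obs(): the state, without advancing time (a new reading comes with each control period).
- cams.snapshot(name): name is "scene" or "top" or "wrist"; returns a dict with "img" (400x640x3 uint8, red, green, blue), "K" (3x3 intrinsics, pixels), "cam_to_world" (4x4, takes a point from camera to world coordinates); the wrist camera has in their place "T_tool_cam" (4x4, takes a point from camera to tool coordinates, whose origin is the TCP and whose axes are the flange's). Camera axes: x right, y down, z forward; pixel columns grow to the right and rows downward; lengths in m; the calibration is good to about 2 mm. A picture is of the moment at which its call begins: read the wrist's pose just before it. There is no depth.
- order.close_job(): hands the job in, once; it reports no verdict.
The state is a dict: "clock": time; "joint_pos": joint angles; "qvel": joint speeds; "tau": joint torques, N m; "tool_pos": TCP position; "orientation": TCP orientation; "force": force on the tool from outside, world axes, zero at the start; "moment": the same for the moment, N m; "opening": finger opening in m.
Only numpy, scipy, OpenCV 4.12 (cv2) and the standard library are available. Lean on these libraries where they do the work, as an engineer would, in place of code of your own. Each camera call takes 0.05 s, during which the arm holds its last target. There are 200 camera calls.

TASK

Start the honey extractor from the control board on the green shelf: tip the rocker switch fully over by pushing down its raised, ribbed end, then press the square key fully home, then press the round key fully home; each stays where it is put. Do them in that order, leave the long bar key (the brake) alone, and leave the canister, marking tube, staple pot and bee escape plate standing where they are; nothing is to be picked up.

Things in the scene. Friction and masses are not known exactly. Their poses are not given: they have to be found in the camera images.
- board: aluminium control board, a slab 130 x 420 x 40 mm fixed on the green shelf, whose top is 80 mm above the work surface; origin at the centre of its underside (on the shelf), x across it (away from the robot), y along it, z up. Four dark pods 28 mm high stand in a row along y on its top, 95 mm apart (pod tops 68 mm above the board's origin); which pod is in which place varies
- rocker_rib (a point): middle of the top of the rib on the rocker switch's raised (ON) end. Rocker: flat white paddle 72 mm long (along the board's x), 32 wide, 8 thick, on a dark pod. The rib, 8 mm wide and 4 mm high, runs across the paddle 28 mm from its middle, on the board's -x side. This point is 32 mm above the pod top at the start, 18 mm when fully over; its axes turn with the paddle
- rocker (a joint): tilt of the rocker in rad about its middle, 17 mm above the pod top, between two dark cheeks 22 mm high: 0 to 0.06 at the start (off, ribbed end raised), 0.50 fully over (ribbed end down, hard stop). Friction only: about 4 N at the rib moves it, and it stays where it is left
- square_key_top (a point): square key: 30 x 30 mm with a flat top. White, on a dark pod 86 x 80 mm. This point is the middle of its top face, 16 mm above the pod's top when out and 6 mm above it when fully in; x and y axes run as the board's.
- square_key (a joint): how far the square key is pushed in, straight down, in m: 0 out, 0.010 fully home (hard stop). It resists with about 4 N of friction all the way (a little more when pushed fast), has no spring and stays where it is left.
- round_key_top (a point): round key: a disc 34 mm in diameter with a flat top. White, on a dark pod 86 x 80 mm. This point is the middle of its top face, 16 mm above the pod's top when out and 6 mm above it when fully in; x and y axes run as the board's.
- round_key (a joint): how far the round key is pushed in, straight down, in m: 0 out, 0.010 fully home (hard stop). It resists with about 4 N of friction all the way (a little more when pushed fast), has no spring and stays where it is left.
- bar_key_top (a point): long bar key (the brake, not to be pressed): 62 mm along the board's x, 16 mm wide, flat top. White, on a dark pod 86 x 80 mm. This point is the middle of its top face, 16 mm above the pod's top when out and 6 mm above it when fully in; x and y axes run as the board's.
- bar_key (a joint): how far the bar key is pushed in, straight down, in m: 0 out, 0.010 fully home (hard stop). It resists with about 4 N of friction all the way (a little more when pushed fast), has no spring and stays where it is left.
- canister: loose screw-top aluminium canister, 72 mm in diameter, 108 mm tall, standing on the shelf beyond the board's +y end; origin at the centre of its underside
- tube: loose clear glass queen marking tube on a white foot, 36 mm in diameter, 94 mm tall, standing on the shelf behind the board (its +x side); origin at the centre of its underside
- pot: loose cream ceramic pot of frame staples, 82 mm in diameter, 66 mm tall, standing on the shelf beyond the board's -y end; origin at the centre of its underside
- escape: loose tarnished copper bee escape plate, 56 x 112 mm, 12 mm high, lying flat on the shelf behind the board (its +x side); origin at the centre of its underside, y along its length

How it is judged (in metres and radians):
On the way, in this order (a step that is already met when the one before it is completed fails the run):
1. the rocker is tipped fully over to its ribbed end (value of joint rocker above 0.42 rad), for 0.1 s.
2. the square key is pressed home (value of joint square_key above 0.008 m), for 0.1 s.
3. the round key is pressed home (value of joint round_key above 0.008 m), for 0.1 s.
At the end, for the whole second after the job is handed in: the rocker is tipped over by more than 0.42 of 0.50 rad, the square and round keys are in by more than 8 of 10 mm, the bar key is in by less than 3 mm, and the canister, tube, pot and escape plate are within 15 mm of where they began and upright within 0.15 rad (value of joint rocker above 0.42 rad and value of joint each of square_key, round_key above 0.008 m and value of joint bar_key below 0.003 m and distance of each of canister, tube, pot, escape from where it was at the start of the episode below 0.015 m and angle between each of canister, tube, pot, escape's own z axis and vertical below 0.15 rad); the robot touches nothing.
It fails at once if the square key is pushed in (over 3 mm) before the rocker is fully over (value of joint square_key above 0.003 m and not (value of joint rocker above 0.42 rad)).
It fails at once if the round key is pushed in (over 3 mm) before the rocker is fully over and the square key is home (value of joint round_key above 0.003 m and not (value of joint rocker above 0.42 rad and value of joint square_key above 0.008 m)).
It fails at once if the bar key is pushed in (over 3 mm) (value of joint bar_key above 0.003 m).
It fails at once if the canister, marking tube, staple pot or bee escape plate is lifted, shifted by over 15 mm or tipped (distance of any of canister, tube, pot, escape from where it was at the start of the episode above 0.015 m or angle between any of canister, tube, pot, escape's own z axis and vertical above 0.15 rad).
It also fails if it takes over 42 s, if anything falls off the work surface, if the arm or the gripper's body presses on something with over 40 N, if the wrist force passes 120 N, or if a joint passes its speed limit or range.

## Working session

There is one attempt and no reset: what is moved stays moved. The work goes in short steps, Python scripts to look and compute and a tool call to move; the robot and the scene stay as the last step left them, time stands still between calls to the robot, and variables do not carry over. Pictures are saved under pics/ and viewed, about 8 in all and at most 12, crops included, and the job is handed in when it is done.

Besides the shell and the picture viewer there is one more tool, called after "Emit:" by a JSON object that holds its "op" and its "data". jog_arm: Moves the arm, as the interface text tells. Its arguments: {"type":"object","properties":{"motion":{"type":"array"}},"required":["motion"]}

```bash
mkdir -p pics; ls
python3 - <<'E'
from plant import ctrl,cams,order
import cv2,numpy as np
np.set_printoptions(precision=4,suppress=True)
o=ctrl.get_obs();print(o)
for n in("scene","top"):
    s=cams.snapshot(n);cv2.imwrite(f"pics/{n}0.png",s["img"][:,:,::-1]);print(n,s["K"],s["cam_to_world"])
    np.savez(f"{n}0.npz",**s)
E
```

```text
pics
{'clock': 0.0, 'joint_pos': array([ 86.3512,  20.5912,   0.6358,  -0.022 , -70.1353, -16.5048]), 'qvel': array([-0.0661,  0.1169,  0.0473, -0.0445, -0.0707, -0.1221]), 'tau': array([  0.0003, -58.2717,  29.3068,   6.9976,   0.0069,  -0.0002]), 'tool_pos': array([0.2324, 0.6332, 0.2366]), 'orientation': array([179.9072,  -0.0059, -20.1611]), 'force': array([-0.3927,  0.2752, -0.5973]), 'moment': array([ 0.042 , -0.0015, -0.0192]), 'opening': 0.08785466824206563}
scene [[505.007    0.     320.1344]
 [  0.     505.007  197.1562]
 [  0.       0.       1.    ]] [[ 0.6312  0.5608 -0.5359  1.2505]
 [ 0.7755 -0.4712  0.4203 -0.4574]
 [-0.0168 -0.6808 -0.7323  1.0338]
 [ 0.      0.      0.      1.    ]]
top [[487.5097   0.     319.1885]
 [  0.     487.5097 200.3192]
 [  0.       0.       1.    ]] [[ 0.0284 -0.993   0.1145  0.4849]
 [-0.9993 -0.0311 -0.0217  0.0486]
 [ 0.0251 -0.1138 -0.9932  1.464 ]
 [ 0.      0.      0.      1.    ]]
```

View pics/scene0.png

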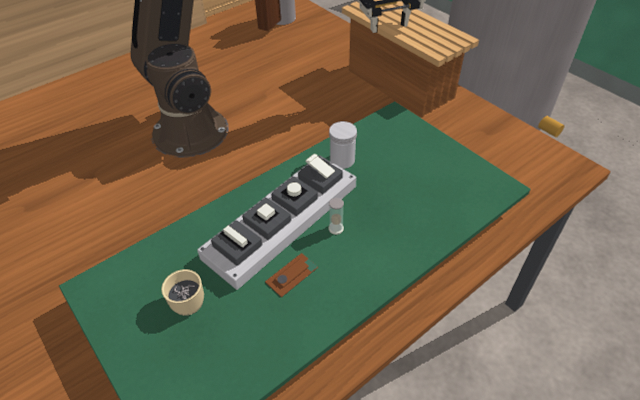

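View pics/top0.png

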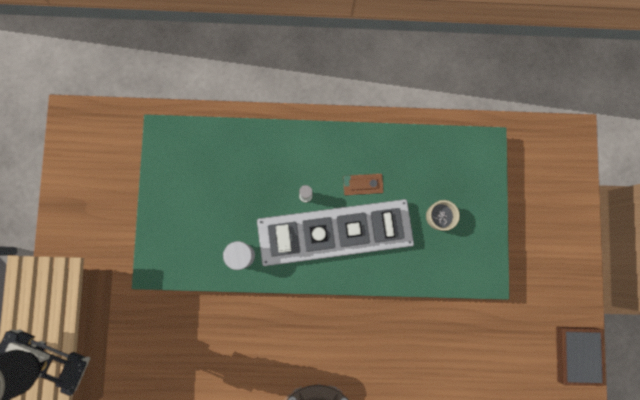

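The scene view shows the row of pods from left to right as bar (235,237), square (265,212), round (293,188) and rocker (320,165), with the canister at (343,145) beyond the rocker. The top view shows rocker (283,240), round (319,234), square (353,229), bar (389,225), canister (237,255), tube (306,193), plate (364,184) and pot (443,215).

```bash
cat > h.py <<'E'
import numpy as np,cv2
np.set_printoptions(precision=4,suppress=True)
def cast(uv,K,T,z):
    d=T[:3,:3]@np.linalg.solve(K,[uv[0],uv[1],1.]);o=T[:3,3];return o+d*(z-o[2])/d[2]
def white(img,roi,vmin=185):
    x0,y0,x1,y1=roi;h=cv2.cvtColor(img,cv2.COLOR_RGB2HSV)
    m=((h[...,2]>vmin)&(h[...,1]<60)).astype(np.uint8);k=np.zeros_like(m);k[y0:y1,x0:x1]=m[y0:y1,x0:x1]
    cs,_=cv2.findContours(k,cv2.RETR_EXTERNAL,cv2.CHAIN_APPROX_NONE)
    return sorted([c for c in cs if cv2.contourArea(c)>30],key=cv2.contourArea,reverse=True)
E
python3 - <<'E'
from h import *
from plant import cams
s=dict(np.load("top0.npz"));im=s["img"];K=s["K"];T=s["cam_to_world"]
h=cv2.cvtColor(im,cv2.COLOR_RGB2HSV)
m=cv2.inRange(h,(0,0,0),(180,70,255));m[:195]=0;m[270:]=0;m[:,:255]=0;m[:,420:]=0
c=max(cv2.findContours(m,0,2)[0],key=cv2.contourArea);r=cv2.minAreaRect(c);print(r)
b=np.array([cast(p,K,T,.12) for p in cv2.boxPoints(r)]);print(b,b.mean(0))
e=sorted([b[(i+1)%4]-b[i] for i in range(4)],key=np.linalg.norm)
l=e[-1];l=l*np.sign(l[1]);print("len",[np.linalg.norm(x) for x in e],"yaw",np.degrees(np.arctan2(-l[0],l[1])))
for z in(.164,):
  for c in white(im,(262,205,405,258)):
    r=cv2.minAreaRect(c);print(r,cast(r[0],K,T,z))
for n,uv in dict(can=(237,253),tube=(306,190),pot=(443,213)).items(): print(n,cast(uv,K,T,dict(can=.188,tube=.174,pot=.146)[n]))
s=cams.snapshot("wrist");print(s["K"],s["T_tool_cam"])
for n in("scene",):
  q=dict(np.load("scene0.npz"))
  for c in white(q["img"],(210,150,340,250)):
    r=cv2.minAreaRect(c);print(n,r,cast(r[0],q["K"],q["cam_to_world"],.164))
E
```

```text
((334.5503845214844, 231.93386840820312), (49.832122802734375, 154.75335693359375), 82.27816772460938)
[[ 0.5862  0.1961  0.12  ]
 [ 0.6573 -0.2279  0.12  ]
 [ 0.5206 -0.2475  0.12  ]
 [ 0.452   0.172   0.12  ]] [ 0.554  -0.0268  0.12  ]
len [np.float64(0.13635439983768524), np.float64(0.13812322462227894), np.float64(0.42509754128374394), np.float64(0.4298858676862047)] yaw 9.519292837411946
((329.9051208496094, 214.923583984375), (26.542203903198242, 147.5259246826172), 74.38900756835938) [ 0.5963 -0.0095  0.164 ]
((282.91461181640625, 237.73170471191406), (24.62623405456543, 10.932722091674805), 83.6598129272461) [0.5317 0.1138 0.164 ]
((349.9099426269531, 250.3699951171875), (3.8183767795562744, 78.91312408447266), 81.8698959350586) [ 0.5034 -0.0652  0.164 ]
((318.0, 233.5), (11.0, 10.0), 90.0) [0.5457 0.0209 0.164 ]
((388.0899353027344, 224.1300048828125), (22.061731338500977, 4.949747562408447), 81.8698959350586) [ 0.5763 -0.1661  0.164 ]
((353.0, 229.0), (10.0, 10.0), 90.0) [ 0.5605 -0.0722  0.164 ]
can [0.4879 0.2299 0.188 ]
tube [0.6602 0.0565 0.174 ]
pot [ 0.6125 -0.3192  0.146 ]
[[288.9005   0.     318.1381]
 [  0.     288.9005 201.0547]
 [  0.       0.       1.    ]] [[ 0.0004 -0.959  -0.2835  0.0759]
 [ 1.      0.0004  0.0002  0.0011]
 [-0.0001 -0.2835  0.959  -0.1473]
 [ 0.      0.      0.      1.    ]]
scene ((301.00701904296875, 217.92520141601562), (9.829169273376465, 104.34858703613281), 50.38931655883789) [ 0.636  -0.0321  0.164 ]
scene ((320.09014892578125, 164.99179077148438), (27.78400230407715, 10.370986938476562), 39.80556869506836) [0.5288 0.111  0.164 ]
scene ((235.06002807617188, 234.4199981689453), (24.200000762939453, 5.800000190734863), 36.86989974975586) [ 0.5802 -0.1731  0.164 ]
scene ((265.5000305175781, 209.50003051757812), (11.31370735168457, 11.31370735168457), 45.0) [ 0.5631 -0.0793  0.164 ]
scene ((294.0, 187.5), (9.0, 12.0), 90.0) [0.5492 0.0137 0.164 ]
```

Emit:
{"op": "jog_arm", "data": {"motion": [{"offset": [0,0,-40],"hand": 0},{"offset": [0,0,-80],"hand": 0},{"offset": [30,28,-80],"roll": 0.1,"hand": 0},{"offset": [60,56,-80],"roll": 0.2,"hand": 0},{"offset": [87,83,-80],"roll": 0.3,"hand": 0},{"offset": [114,109,-80],"roll": 0.4,"hand": 0},{"offset": [141,135,-80],"roll": 0.5,"hand": 0},{"offset": [168,161,-80],"roll": 0.6,"hand": 0},{"offset": [195,187,-80],"roll": 0.7,"hand": 0},{"offset": [222,213,-80],"roll": 0.8,"hand": 0},{"offset": [249,239,-80],"roll": 0.9,"hand": 0},{"offset": [276,265,-80],"roll": 1.0,"hand": 0},{"offset": [303,291,-70],"roll": 1.056,"hand": 0},{"offset": [330,317,-62],"roll": 1.056,"hand": 0},{"offset": [357,343,-62],"roll": 1.056,"hand": 0},{"offset": [384,369,-62],"roll": 1.056,"hand": 0},{"offset": [411,395,-62],"roll": 1.056,"hand": 0},{"offset": [440,421,-62],"roll": 1.056,"hand": 0},{"offset": [471,449,-62],"roll": 1.056,"hand": 0},{"offset": [471,449,-62],"roll": 1.056,"hand": 0}]}}

```text
$.motion[0]: bad value
```

```bash
cat >> h.py <<'E'
from scipy.spatial.transform import Rotation as R
def wrist(name):
    from plant import ctrl,cams
    o=ctrl.get_obs();s=cams.snapshot("wrist");cv2.imwrite(f"pics/{name}.png",s["img"][:,:,::-1])
    T=np.eye(4);T[:3,:3]=R.from_euler("xyz",o["orientation"],degrees=True).as_matrix();T[:3,3]=o["tool_pos"]
    T=T@s["T_tool_cam"];np.savez(name+".npz",img=s["img"],K=s["K"],T=T)
    print(o["clock"],o["tool_pos"],o["orientation"],o["force"],o["opening"],o["joint_pos"]);return s["img"],s["K"],T
E
python3 -c "
from h import *
wrist('w1')"
```

```text
0.15 [0.2325 0.6333 0.2368] [179.9271  -0.0096 -20.1595] [ 1.2605  0.7056 -0.4791] 0.08770181778170481 [ 86.351   20.5842   0.6469  -0.0122 -70.1354 -16.5064]
```

View pics/w1.png

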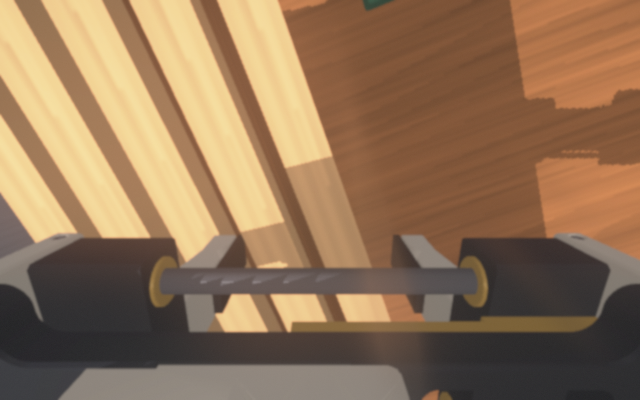

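The move was refused because the first rows had no "roll". The wrist picture shows only the slatted stand below the open fingers (jaws at rows 235-330). I'll resend with every field filled in.

Emit:
{"op": "jog_arm", "data": {"motion": [{"offset": [0,0,-40],"roll": 0,"hand": 0},{"offset": [0,0,-80],"roll": 0,"hand": 0},{"offset": [30,28,-80],"roll": 0.1,"hand": 0},{"offset": [60,56,-80],"roll": 0.2,"hand": 0},{"offset": [87,83,-80],"roll": 0.3,"hand": 0},{"offset": [114,109,-80],"roll": 0.4,"hand": 0},{"offset": [141,135,-80],"roll": 0.5,"hand": 0},{"offset": [168,161,-80],"roll": 0.6,"hand": 0},{"offset": [195,187,-80],"roll": 0.7,"hand": 0},{"offset": [222,213,-80],"roll": 0.8,"hand": 0},{"offset": [249,239,-80],"roll": 0.9,"hand": 0},{"offset": [276,265,-80],"roll": 1.0,"hand": 0},{"offset": [303,291,-70],"roll": 1.056,"hand": 0},{"offset": [330,317,-62],"roll": 1.056,"hand": 0},{"offset": [357,343,-62],"roll": 1.056,"hand": 0},{"offset": [384,369,-62],"roll": 1.056,"hand": 0},{"offset": [411,395,-62],"roll": 1.056,"hand": 0},{"offset": [440,421,-62],"roll": 1.056,"hand": 0},{"offset": [471,449,-62],"roll": 1.056,"hand": 0},{"offset": [471,449,-62],"roll": 1.056,"hand": 0}]}}

```text
clock: 1.87
tool_pos: [0.5218, 0.0445, 0.2991]
orientation: [180.0, -0.1, -80.9]
force: [-0.4, 0.8, 0.3]
opening: 0.0003
```

```bash
python3 -c "
from h import *
wrist('w2')"
```

```text
1.8667 [0.5218 0.0445 0.2991] [179.9501  -0.0826 -80.9398] [-0.3508  0.8262  0.2896] 0.00032296672425633904 [ 26.4107   4.1354 -12.5203   0.0668 -73.4166 -17.3696]
```

View pics/w2.png

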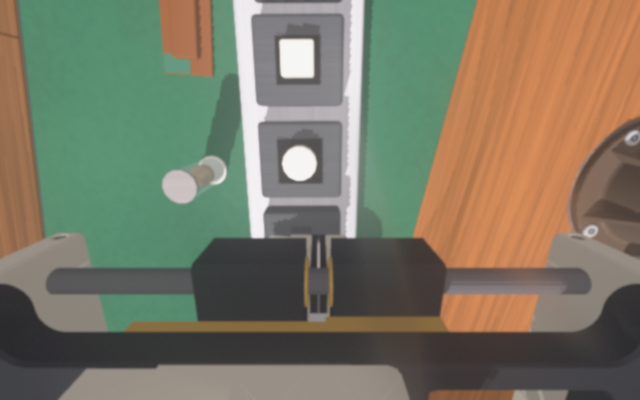

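The wrist view shows the square key at (297,58) and the round key at (300,163). The rocker is hidden behind the fingers, so I'll measure the keys now and move on in +y to see it.

Run:
```python
from h import *
d=np.load("w2.npz");im=d["img"];K=d["K"];T=d["T"]
P=[]
for roi in((268,30,325,95),(275,138,325,190)):
    c=white(im,roi)[0];m=cv2.moments(c);uv=(m["m10"]/m["m00"],m["m01"]/m["m00"]);p=cast(uv,K,T,.164);P.append(p);print(uv,cv2.minAreaRect(c),p)
v=P[1]-P[0];print(np.linalg.norm(v),np.degrees(np.arctan2(-v[0],v[1])),P[1]+v*95/1000/np.linalg.norm(v))
```

```text
(296.54650537634404, 57.884139784946235) ((296.0, 58.0), (38.0, 34.0), 90.0) [ 0.5594 -0.0778  0.164 ]
(298.9652076318743, 163.0364758698092) ((299.0000305175781, 163.00001525878906), (33.941123962402344, 33.941123962402344), 45.0) [0.5442 0.0148 0.164 ]
0.09389680061603123 9.3230080269337 [0.5288 0.1086 0.164 ]
```

Emit:
{"op": "jog_arm", "data": {"motion": [{"offset": [-40,0,0],"roll": 0,"hand": 0},{"offset": [-75,0,0],"roll": 0,"hand": 0},{"offset": [-110,0,0],"roll": 0,"hand": 0},{"offset": [-110,0,0],"roll": 0,"hand": 0},{"offset": [-110,0,0],"roll": 0,"hand": 0}]}}

```text
clock: 2.33
tool_pos: [0.5014, 0.1606, 0.2994]
orientation: [180.0, 0.0, -80.5]
force: [0.1, 0.4, -0.0]
opening: 0.0005
```

```bash
python3 -c "
from h import *
wrist('w3')"
```

```text
2.3333 [0.5014 0.1606 0.2994] [179.9808   0.0059 -80.4503] [ 0.1445  0.4427 -0.0361] 0.000489479871551276 [ 39.1153   4.3904 -12.1728  -0.0153 -73.4506 -29.5613]
```

View pics/w3.png

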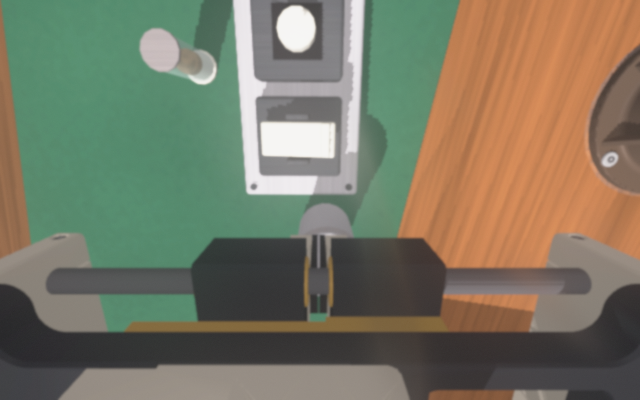

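The view shows the rocker paddle over columns 260-335 and rows 121-158, with the rib near (330,140) on the robot side. The cheeks are short ones at the middle (297,118 and 297,160), and the canister top is at (325,215) under the fingers.

Run:
```python
from h import *
d=np.load("w3.npz");im=d["img"];K=d["K"];T=d["T"]
for roi,z in(((250,112,345,168),.169),((270,0,325,60),.164)):
    c=white(im,roi)[0];m=cv2.moments(c);uv=(m["m10"]/m["m00"],m["m01"]/m["m00"]);print(uv,cv2.boundingRect(c),cast(uv,K,T,z))
for u in (325,328,331): print(u,cast((u,140),K,T,.180))
g=cv2.cvtColor(im,cv2.COLOR_RGB2GRAY);print(g[140,310:342])
```

```text
(297.7543966040024, 139.1376591873863) (260, 122, 75, 36) [0.5284 0.1083 0.169 ]
(295.7054785972794, 28.168476226132533) (277, 6, 39, 46) [0.5442 0.0157 0.164 ]
325 [0.5033 0.104  0.18  ]
328 [0.5006 0.1036 0.18  ]
331 [0.4979 0.1031 0.18  ]
[245 245 245 245 245 245 245 245 245 245 245 244 245 245 245 245 245 244
 239 225 224 236 240 232 208 168 145 136 132 129 136 154]
```

Emit:
{"op": "jog_arm", "data": {"motion": [{"offset": [35,12,0],"roll": 0,"hand": 0},{"offset": [56,20,0],"roll": 0,"hand": 0},{"offset": [56,20,40],"roll": 0,"hand": 0},{"offset": [56,20,75],"roll": 0,"hand": 0},{"offset": [56,20,90],"roll": 0,"hand": 0},{"offset": [56,20,90],"roll": 0,"hand": 0},{"offset": [56,20,90],"roll": 0,"hand": 0},{"offset": [56,20,90],"roll": 0,"hand": 0}]}}

```text
clock: 3.05
tool_pos: [0.4925, 0.0999, 0.2111]
orientation: [-179.9, 0.0, -80.7]
force: [-0.1, 0.2, -0.1]
opening: 0.0008
```

Emit:
{"op": "jog_arm", "data": {"motion": [{"offset": [-2.5,1,8],"roll": 0,"hand": 0},{"offset": [-2.5,1,15],"roll": 0,"hand": 0},{"offset": [-2.5,1,18],"roll": 0,"hand": 0},{"offset": [-2.5,1,20],"roll": 0,"hand": 0},{"offset": [-2.5,1,22],"roll": 0,"hand": 0},{"offset": [-2.5,1,24],"roll": 0,"hand": 0},{"offset": [-2.5,1,26],"roll": 0,"hand": 0},{"offset": [-2.5,1,28],"roll": 0,"hand": 0},{"offset": [-2.5,1,30],"roll": 0,"hand": 0},{"offset": [-2.5,1,30],"roll": 0,"hand": 0}]}}

```text
clock: 3.88
tool_pos: [0.4893, 0.1018, 0.1793]
orientation: [179.9, -0.0, -80.7]
force: [-1.3, -0.7, 1.8]
opening: 0.0003
```

Emit:
{"op": "jog_arm", "data": {"motion": [{"offset": [0,0,1],"roll": 0,"hand": 0},{"offset": [0,0,2],"roll": 0,"hand": 0},{"offset": [0,0,3],"roll": 0,"hand": 0},{"offset": [0,0,3],"roll": 0,"hand": 0},{"offset": [0,0,3],"roll": 0,"hand": 0}]}}

```text
clock: 4.3
tool_pos: [0.4897, 0.1019, 0.1765]
orientation: [179.9, -0.0, -80.7]
force: [-4.4, -0.9, 5.6]
opening: -0.0001
```

Emit:
{"op": "jog_arm", "data": {"motion": [{"offset": [0,0,1],"roll": 0,"hand": 0},{"offset": [0,0,2],"roll": 0,"hand": 0},{"offset": [0,0,2],"roll": 0,"hand": 0},{"offset": [0,0,2],"roll": 0,"hand": 0}]}}

```text
clock: 4.63
tool_pos: [0.4898, 0.1019, 0.1759]
orientation: [180.0, -0.0, -80.6]
force: [-11.2, -1.8, 17.2]
opening: 0.0006
```

The force rose to 17 N at the expected depth, which points to the hard stop. I'll lift back to the viewing pose and check.

Emit:
{"op": "jog_arm", "data": {"motion": [{"offset": [0,0,-20],"roll": 0,"hand": 0},{"offset": [0,0,-55],"roll": 0,"hand": 0},{"offset": [-5,-5,-90],"roll": 0,"hand": 0},{"offset": [-30,-12,-122],"roll": 0,"hand": 0},{"offset": [-54,-21,-125],"roll": 0,"hand": 0},{"offset": [-54,-21,-125],"roll": 0,"hand": 0},{"offset": [-54,-21,-125],"roll": 0,"hand": 0}]}}

```text
clock: 5.22
tool_pos: [0.5028, 0.1603, 0.2999]
orientation: [-179.9, 0.1, -80.6]
force: [0.6, -0.2, -1.0]
opening: 0.0005
```

Run:
```python
from h import *
im,K,T=wrist('w4')
c=white(im,(240,105,350,170))[0];print(cv2.boundingRect(c))
a=np.load("w3.npz")["img"];cv2.imwrite("pics/cmp.png",cv2.resize(np.hstack([a[0:220,230:370],im[0:220,230:370]]),None,fx=2.5,fy=2.5,interpolation=cv2.INTER_CUBIC)[:,:,::-1])
```

```text
5.2167 [0.5028 0.1603 0.2999] [-179.906     0.0534  -80.5843] [ 0.558  -0.193  -1.0214] 0.0005429075919921668 [ 38.9906   4.4283 -12.0729  -0.     -73.3907 -29.575 ]
(242, 105, 94, 65)
```

View pics/cmp.png

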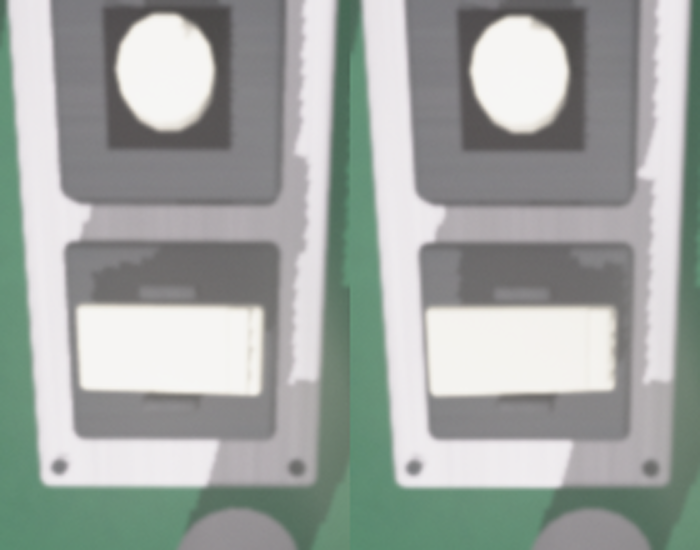

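The before/after crops (left/right) show that the rocker's far end is now larger and its ribbed end smaller. The ratio matches a full tip-over, and the round key is still out. The square key is next.

Emit:
{"op": "jog_arm", "data": {"motion": [{"offset": [35,-2,0],"roll": 0,"hand": 0},{"offset": [70,-5,0],"roll": 0,"hand": 0},{"offset": [105,-7,0],"roll": 0,"hand": 0},{"offset": [140,-10,0],"roll": 0,"hand": 0},{"offset": [175,-12,0],"roll": 0,"hand": 0},{"offset": [210,-15,0],"roll": 0,"hand": 0},{"offset": [244,-17,10],"roll": 0,"hand": 0},{"offset": [244,-17,45],"roll": 0,"hand": 0},{"offset": [244,-17,80],"roll": 0,"hand": 0},{"offset": [244,-17,100],"roll": 0,"hand": 0},{"offset": [244,-17,100],"roll": 0,"hand": 0},{"offset": [244,-17,100],"roll": 0,"hand": 0},{"offset": [244,-17,100],"roll": 0,"hand": 0}]}}

```text
clock: 6.35
tool_pos: [0.5593, -0.0795, 0.2011]
orientation: [-179.9, -0.0, -80.6]
force: [-0.3, -0.7, 0.9]
opening: 0.0007
```

Emit:
{"op": "jog_arm", "data": {"motion": [{"offset": [-1.5,0,10],"roll": 0,"hand": 0},{"offset": [-1.5,0,18],"roll": 0,"hand": 0},{"offset": [-1.5,0,22],"roll": 0,"hand": 0},{"offset": [-1.5,0,24],"roll": 0,"hand": 0},{"offset": [-1.5,0,26],"roll": 0,"hand": 0},{"offset": [-1.5,0,28],"roll": 0,"hand": 0},{"offset": [-1.5,0,30],"roll": 0,"hand": 0},{"offset": [-1.5,0,32],"roll": 0,"hand": 0},{"offset": [-1.5,0,34],"roll": 0,"hand": 0},{"offset": [-1.5,0,35],"roll": 0,"hand": 0},{"offset": [-1.5,0,35],"roll": 0,"hand": 0},{"offset": [-1.5,0,35],"roll": 0,"hand": 0}]}}

```text
clock: 7.35
tool_pos: [0.5582, -0.0776, 0.1653]
orientation: [-180.0, -0.0, -80.6]
force: [-6.0, 2.6, 8.6]
opening: 0.0002
```

Emit:
{"op": "jog_arm", "data": {"motion": [{"offset": [0,0,1],"roll": 0,"hand": 0},{"offset": [0,0,2],"roll": 0,"hand": 0},{"offset": [0,0,2],"roll": 0,"hand": 0},{"offset": [0,0,2],"roll": 0,"hand": 0}]}}

```text
clock: 7.68
tool_pos: [0.5583, -0.0777, 0.1651]
orientation: [-179.9, -0.0, -80.6]
force: [-10.5, 4.6, 24.4]
opening: 0.0004
```

Hard stop at 24 N with the TCP at z = 0.165. I'll lift to the earlier viewing pose and check.

Emit:
{"op": "jog_arm", "data": {"motion": [{"offset": [0,0,-20],"roll": 0,"hand": 0},{"offset": [0,0,-55],"roll": 0,"hand": 0},{"offset": [0,0,-95],"roll": 0,"hand": 0},{"offset": [-30,4,-120],"roll": 0,"hand": 0},{"offset": [-65,8,-137],"roll": 0,"hand": 0},{"offset": [-100,12,-137],"roll": 0,"hand": 0},{"offset": [-126,16,-137],"roll": 0,"hand": 0},{"offset": [-126,16,-137],"roll": 0,"hand": 0},{"offset": [-126,16,-137],"roll": 0,"hand": 0}]}}

```text
clock: 8.43
tool_pos: [0.5221, 0.0453, 0.2997]
orientation: [-179.9, 0.0, -80.5]
force: [0.3, -1.1, -0.1]
opening: 0.0006
```

Run:
```python
from h import *
im,K,T=wrist('w5')
for roi in((268,30,325,95),(275,138,325,190)):
    c=white(im,roi)[0];m=cv2.moments(c);uv=(m["m10"]/m["m00"],m["m01"]/m["m00"]);print(uv,cv2.contourArea(c),cv2.boundingRect(c),cast(uv,K,T,.164))
a=np.load("w2.npz")["img"];cv2.imwrite("pics/cmp2.png",cv2.resize(np.hstack([a[0:230,230:370],im[0:230,230:370]]),None,fx=2.5,fy=2.5,interpolation=cv2.INTER_CUBIC)[:,:,::-1])
```

```text
8.4333 [0.5221 0.0453 0.2997] [-179.9347    0.0131  -80.5137] [ 0.3345 -1.1195 -0.1143] 0.0005789266891630799 [ 26.4311   4.0864 -12.4794   0.0068 -73.368  -16.9468]
(298.9860611510791, 57.485161870503596) 1112.0 (283, 40, 33, 36) [ 0.5588 -0.0773  0.164 ]
(299.7008886367933, 161.3921346190206) 881.5 (283, 145, 34, 34) [0.5445 0.0144 0.164 ]
```

View pics/cmp2.png

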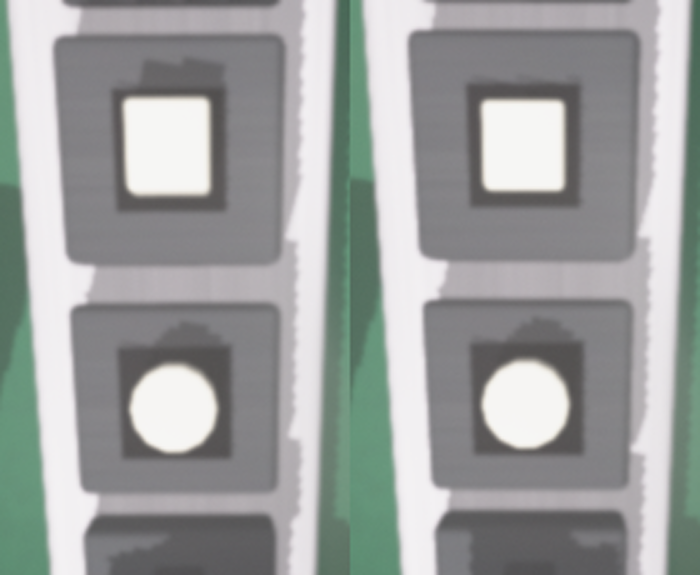

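The square key's top is smaller and its shadow has shrunk, so it is home. The round key is unchanged and comes next.

Emit:
{"op": "jog_arm", "data": {"motion": [{"offset": [33,-17,0],"roll": 0,"hand": 0},{"offset": [33,-17,40],"roll": 0,"hand": 0},{"offset": [33,-17,75],"roll": 0,"hand": 0},{"offset": [33,-17,98],"roll": 0,"hand": 0},{"offset": [33,-17,98],"roll": 0,"hand": 0},{"offset": [33,-17,98],"roll": 0,"hand": 0},{"offset": [33,-17,98],"roll": 0,"hand": 0}]}}

```text
clock: 9.07
tool_pos: [0.5454, 0.0138, 0.2031]
orientation: [-179.9, -0.0, -80.7]
force: [0.3, 0.5, 0.3]
opening: 0.0005
```

Emit:
{"op": "jog_arm", "data": {"motion": [{"offset": [-1,1,12],"roll": 0,"hand": 0},{"offset": [-1,1,20],"roll": 0,"hand": 0},{"offset": [-1,1,24],"roll": 0,"hand": 0},{"offset": [-1,1,26],"roll": 0,"hand": 0},{"offset": [-1,1,28],"roll": 0,"hand": 0},{"offset": [-1,1,30],"roll": 0,"hand": 0},{"offset": [-1,1,32],"roll": 0,"hand": 0},{"offset": [-1,1,34],"roll": 0,"hand": 0},{"offset": [-1,1,36],"roll": 0,"hand": 0},{"offset": [-1,1,38],"roll": 0,"hand": 0},{"offset": [-1,1,39],"roll": 0,"hand": 0},{"offset": [-1,1,39],"roll": 0,"hand": 0},{"offset": [-1,1,39],"roll": 0,"hand": 0}]}}

```text
clock: 10.15
tool_pos: [0.5434, 0.0151, 0.165]
orientation: [-179.9, -0.0, -80.6]
force: [-9.6, 1.1, 23.6]
opening: 0.0004
```

Emit:
{"op": "jog_arm", "data": {"motion": [{"offset": [0,0,-20],"roll": 0,"hand": 0},{"offset": [0,0,-55],"roll": 0,"hand": 0},{"offset": [0,0,-95],"roll": 0,"hand": 0},{"offset": [-30,4,-120],"roll": 0,"hand": 0},{"offset": [-65,8,-137],"roll": 0,"hand": 0},{"offset": [-100,12,-137],"roll": 0,"hand": 0},{"offset": [-130,16,-137],"roll": 0,"hand": 0},{"offset": [-150,17,-137],"roll": 0,"hand": 0},{"offset": [-150,17,-137],"roll": 0,"hand": 0},{"offset": [-150,17,-137],"roll": 0,"hand": 0}]}}

```text
clock: 10.98
tool_pos: [0.5016, 0.1614, 0.2991]
orientation: [180.0, -0.0, -80.5]
force: [0.3, 0.2, -0.3]
opening: 0.0007
```

Run:
```python
from h import *
from plant import cams
im,K,T=wrist('w6')
a=np.load("w4.npz")["img"];t=cams.snapshot("top")["img"]
p=cv2.resize(np.hstack([a[0:220,230:370],im[0:220,230:370]]),(350,275))
q=np.hstack([np.load("top0.npz")["img"][170:280,215:470],t[170:280,215:470]])
q=cv2.resize(q,None,fx=1.55,fy=1.55);o=np.zeros((p.shape[0]+q.shape[0],q.shape[1],3),np.uint8)
o[:275,:350]=p;o[275:]=q
cv2.imwrite("pics/fin.png",o[:,:,::-1])
```

```text
10.9833 [0.5016 0.1614 0.2991] [179.9765  -0.     -80.5345] [ 0.3223  0.2231 -0.2533] 0.0007025831725070448 [ 39.178    4.4442 -12.1517  -0.0121 -73.4245 -29.709 ]
```

View pics/fin.png

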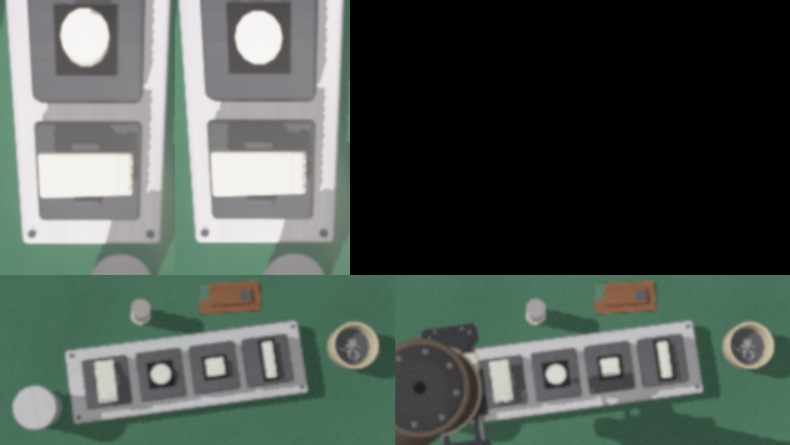

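The round key is smaller and home, and the rocker is still tipped over. The bar key, tube, plate and pot are unchanged in the top view. The arm is clear of everything, so I'll hand the job in.

```bash
python3 -c "
from plant import order,ctrl
print(order.close_job(),ctrl.get_obs()['clock'])"
```

```text
the job is handed in; nothing more can be done
the job is handed in; nothing more can be done
```

I tipped the rocker over, then pressed the square key, then the round key, using the closed fingertips. I handed the job in at about 11 s of the 42 s allowed; no verdict was reported.

- **Hard stops:** each of the three ended on one at the expected height. The forces there were about 17 N on the rocker, 24 N on the square key and 24 N on the round key.
- **Camera checks:** before/after wrist pictures showed the rocker tipped over and both keys sunk.
- **Left alone:** in the last top view the bar key, tube, pot and escape plate looked unchanged. The arm hid the canister in that view. The wrist view showed its edge looking the same as before, and the arm never went near it.
- **Arm at hand-in:** it was clear of everything, with about 0 N on the tool.

Two things did not go as planned:
- **Refused move:** my first move call was refused because a field was missing. Nothing moved.
- **Camera disagreement:** the top and scene cameras differed by up to about 7 mm on the key positions, so I used the wrist camera's measurements.

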